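# Dispense one filling capsule

### The job

Get one filling capsule from the dispenser with the round magazine on top: pull its sprung slide straight out by the upright round post, all the way to the stop, so that a capsule drops into the catch tray in front of the dispenser. Then let go, so that the slide springs back home, and leave the capsule lying in the tray. Do not pull the slide of the other dispenser, the one with the box-shaped magazine.

Things in the scene. Friction and masses are not known exactly. Their poses are not given: they have to be found in the camera images.
- round_dispenser: Dispenser to use, fixed: white housing 127 deep, 60 wide, 60 mm high, round magazine 52 mm wide on top (to 111 mm). Origin on the counter under the front face's middle; -x axis points out of the front, the way the slide pulls. Handle: upright steel post, 24 mm diameter, height 45-85 mm, axis at x = -60 mm, y = 0 with slide home, x = -120 at the stop, on a flat arm 12 mm wide, height 37-45 mm.
- round_slide (a joint): Slide of that dispenser: 0 home (in), 0.060 m pulled out to its stop. Spring force toward home 1.8 N at home, 5.4 N at the stop, plus drag 0.3 N and 15 N per m/s; let go, it returns by itself within a second. Its pocket carries one capsule, which drops into the tray over the last 15 mm or so of the travel.
- capsule: Grey plastic cylinder, 12 mm diameter, 30 mm long, origin at its centre, y axis along its length; hidden in the slide's pocket at the start. The open catch tray it falls into is part of the round dispenser, in front of it under the arm: x = -57 to -2 mm in the dispenser's frame, 58 mm wide, floor at height 4 mm, rim at 18 mm.
- box_slide (a joint): Slide of the other dispenser, to be left alone: similar white housing, 80 mm wide, with a box-shaped magazine (top at 102 mm) and a flat crossbar 60 mm wide as handle instead of the post; 0 home, 0.060 m at its stop.

How it is judged (in metres and radians):
On the way:
1. the slide of the round-magazine dispenser is pulled out to its stop (value of joint round_slide above 0.05 m), for 0.1 s.
At the end, for the whole second after the job is handed in: The capsule lies at rest (under 0.03 m/s) in the round-magazine dispenser's catch tray (centre within the tray's outline and below 26 mm height), and the slides of both dispensers are home to within 8 mm (value of joint each of round_slide, box_slide below 0.008 m and x of capsule in the frame of round_dispenser between -0.058 and 0 m and y of capsule in the frame of round_dispenser between -0.03 and 0.03 m and z of capsule in the frame of round_dispenser below 0.026 m and linear speed of capsule below 0.03 m/s); the robot touches nothing.
It fails at once if the slide of the box-magazine dispenser is pulled out by more than 15 mm (value of joint box_slide above 0.015 m).
It also fails if it takes over 32 s, if anything falls off the work surface, if the arm or the gripper's body presses on something with over 40 N, if the wrist force passes 120 N, or if a joint passes its speed limit or range.

### The arm

A 6-joint arm with a two-finger parallel gripper is mounted at the origin on the work surface. World frame = base frame: x ahead of the robot, y to its left, z up, the work surface at z = 0. Lengths are in m, angles in degrees, forces in N, time in s.
With the tool pointing down it reaches from about 0.25 to 0.725 m from the base axis. Payload 9.7 kg.
Tool frame: the origin (TCP) lies at the very end of the fingers, on their centre line; the grasp point (between the pads) lies 19 mm behind it; y points along the fingers, x is the direction in which the jaws open and shut, and the axes are right-handed (so a half turn about y gives the same grasp; the last joint's range is limited). The gripper opens to 85 mm and grips with 20 to 120 N. Pads are 22 mm wide; open, the fingers measure 114 mm over their backs; the gripper's body (76 mm by 85 mm) begins 54 mm behind the grasp point. The pads swing forward as they close: fully open they stand 13 mm farther back than shut.
Start: joints at [-68.755, 4.979, 10.078, 95.1, 0, 90], TCP at [0.199, -0.513, 0.231] pointing down, gripper open.
Joint ranges: [-179.16, 179.16], [-48.56, 103.87], [-65.8, 70.77], [-126.05, 130.52], [-82.76, 87.17], [-180, 180]. Speed limits (degrees/s): [127.2, 127.2, 147.25, 180, 180, 180].

### API

Orientations are given as [roll, pitch, yaw] about the fixed x, y, z axes, in that order (R = Rz(yaw) Ry(pitch) Rx(roll)).
In Python, from workcell import bot gives the robot as it stands.
- The arm moves only by the shell command python3 -m jog 'ROWS' [FORCE]. ROWS is JSON, a list of rows, each a list of 7 numbers: the closure, from 0 (fully open) to 1 (shut), then the shift along the world's x, y, z in units of 25 mm (1.0 is 25 mm), then the turn, a rotation vector about the world's x, y, z in units of 5 degrees (1.0 is 5 degrees). A call has 1 to 5 rows; each row is the pose to reach, as a shift and turn from the pose commanded when the call began; what a row does not reach only later rows make up. A row lasts 1/10 s, in which the tool goes at most 50 mm and 8.59 degrees, less where a joint would pass 70% of its speed; a pose out of reach is approached as far as the arm can. A call with a gripper value outside its range is refused whole. The fingers move at their own pace and stop on an object; FORCE is the grip in N (left out, the last holds). Time passes only in rows, so rows that repeat a pose let the fingers close. It gives the time, the measured TCP pose, the force and the opening at its end, in the units of the state.
- bot.get_obs(): the state, without advancing time (a new reading comes with each control period).
- bot.camera(name): name is "side" or "top"; returns (picture, depth): 420x560x3 uint8, red, green, blue; 420x560 float32, m along the optical axis (not along the pixel's ray), 0 where there is no reading.
- bot.camera_model(name): a dict with "fx", "fy", "cx", "cy" (pixels), "k1" (the pictures are not rectified: a ray, as slopes to the right and down, at radius r is drawn at 1 + k1 r^2 times it, then the intrinsics apply), "rvec" (rotation vector, rad) and "tvec" (3), from world to camera coordinates, as OpenCV has them. Camera axes: x right, y down, z forward; pixel columns grow to the right and rows downward; lengths in m; the calibration is good to about 2 mm. A picture is of the moment at which its call begins. camera_model takes no time and is no camera call.
- bot.job_done(): hands the job in, once; it reports no verdict.
Trained networks look in the newest picture that a camera, given by its name, has taken for a name from the list of things; names that differ only in an ending like _2 or _b are one class to them, and where a whole thing is asked for, a point or a joint stands for the part that bears it (a point fixed in the world has none). Each returns a list of dicts, best first, with "conf" (0 to 1); they miss things now and then, are a little off and sometimes report something else, mostly with a low value. They report only what shows in the picture. A call takes as long as a camera call.
- bot.regions_of(camera, label): "pixels" (420x560 bool, what is visible of it) and "point" ([row, column] in pixels, amid what is visible of it).
The state is a dict: "time": time; "q": joint angles; "qd": joint speeds; "joint_efforts": joint torques, N m; "ee_pos": TCP position; "tcp_rot": TCP orientation; "wrist_force": force on the tool from outside, world axes, zero at the start; "torque": the same for the moment, N m; "opening": finger opening in m.
Only numpy, scipy, OpenCV 4.12 (cv2) and the standard library are available. Lean on these libraries where they do the work, as an engineer would, in place of code of your own. Each camera call takes 0.05 s, during which the arm holds its last target. There are 200 camera calls.

## Working session

There is one attempt and no reset: what is moved stays moved. The work goes in short steps, Python scripts to look and compute and a shell command to move; the robot and the scene stay as the last step left them, time stands still between calls to the robot, and variables do not carry over. Pictures are saved under pics/ and viewed, about 8 in all and at most 12, crops included, and the job is handed in when it is done.

```bash
mkdir -p pics; cat > h.py <<'E'
import numpy as np, cv2
from workcell import bot
def cloud(name, d):
    m=bot.camera_model(name); h,w=d.shape
    v,u=np.mgrid[0:h,0:w].astype(float)
    K=np.array([[m['fx'],0,m['cx']],[0,m['fy'],m['cy']],[0,0,1]])
    p=cv2.undistortPoints(np.stack([u,v],-1).reshape(-1,1,2),K,np.array([m['k1'],0,0,0])).reshape(h,w,2)
    c=np.dstack([p*d[...,None],d])
    R=cv2.Rodrigues(np.array(m['rvec'],float))[0]
    return (c-np.array(m['tvec']).ravel())@R
E
python3 - <<'E'
from h import *
s=bot.get_obs(); print(s['time'],s['ee_pos'],s['tcp_rot'],s['opening'])
for n in('top','side'):
    im,d=bot.camera(n); P=cloud(n,d); np.savez(f'{n}.npz',im=im,P=P,d=d)
    cv2.imwrite(f'pics/{n}0.png',im[...,::-1])
    for l in('round_dispenser','round_slide','box_slide'):
        for r in bot.regions_of(n,l)[:3]:
            m=r['pixels']&(d>0); q=P[m]
            print(n,l,round(r['conf'],2),r['point'],m.sum(),np.median(q,0).round(3),np.percentile(q,2,0).round(3),np.percentile(q,98,0).round(3))
            np.save(f"{n}_{l}.npy",r['pixels']) if r is not None and r['conf']>.5 else 0
E
```

```text
0.0 [ 0.19921744 -0.51240959  0.23056806] [-9.00003442e+01  7.62073737e-02 -6.87549569e+01] 0.08559293137679262
top round_dispenser 0.69 [175.3, 369.7] 3593 [ 0.694 -0.163  0.059] [ 0.608 -0.206  0.002] [ 0.785 -0.121  0.112]
top round_slide 0.67 [174.6, 371.8] 3543 [ 0.693 -0.163  0.059] [ 0.608 -0.206  0.002] [ 0.784 -0.121  0.112]
top round_slide 0.58 [213.7, 383.2] 378 [ 0.619 -0.185  0.058] [ 0.601 -0.202  0.039] [ 0.667 -0.175  0.086]
top box_slide 0.96 [227.1, 156.5] 372 [0.614 0.238 0.047] [0.598 0.214 0.039] [0.66  0.267 0.067]
side round_dispenser 0.74 [269.0, 362.2] 6356 [ 0.683 -0.183  0.06 ] [ 0.602 -0.212  0.004] [ 0.786 -0.14   0.113]
side round_slide 0.9 [297.8, 328.1] 794 [ 0.613 -0.191  0.061] [ 0.599 -0.204  0.013] [ 0.67  -0.166  0.087]
side box_slide 0.78 [129.3, 187.5] 440 [0.618 0.236 0.047] [0.597 0.214 0.001] [0.664 0.304 0.067]
```

View pics/top0.png

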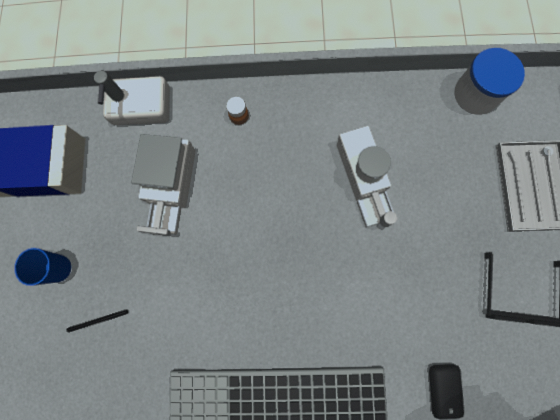

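View pics/side0.png

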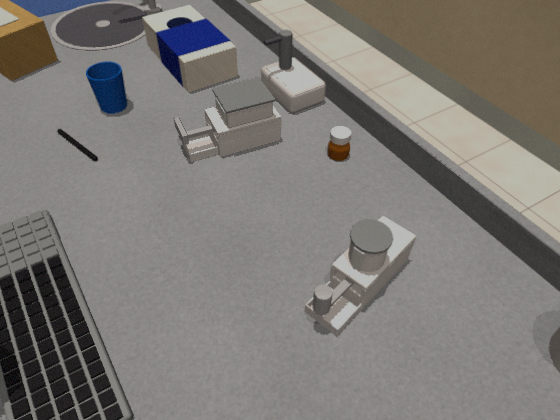

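```bash
python3 - <<'E'
from h import *
for n in('top','side'):
    P=np.load(n+'.npz')['P']; x,y,z=P[...,0],P[...,1],P[...,2]
    reg=(x>.57)&(x<.83)&(y>-.26)&(y<-.08)
    def f(lo,hi,e=True): return P[reg&e&(z>lo)&(z<hi)]
    post=f(.078,.092,x<.66); mag=f(.105,.118); hs=f(.055,.065,x>.66); body=f(.05,.058,x<.66)
    pc=(post[:,:2].min(0)+post[:,:2].max(0))/2; mc=mag[:,:2].mean(0)
    r=cv2.minAreaRect(hs[:,:2].astype(np.float32)*1000)
    arm=f(.034,.05,x<.67)
    print(n,'post',pc.round(4),post[:,:2].mean(0).round(4),np.median(post[:,2]),len(post),np.ptp(post[:,:2],axis=0),'mag',mc.round(4),np.median(mag[:,2]),'rect',r, 'dir',np.degrees(np.arctan2(*(mc-pc)[::-1])))
E
```

```text
top post [ 0.6123 -0.1922] [ 0.6119 -0.1918] 0.08450882908909427 148 [0.02189817 0.02281272] mag [ 0.7072 -0.1665] 0.11022831305177655 rect ((728.9520874023438, -160.63711547851562), (126.2854995727539, 59.23845291137695), 16.023555755615234) dir 15.156745940406708
side post [ 0.6106 -0.1925] [ 0.6095 -0.194 ] 0.08557010195497614 268 [0.02350953 0.02388279] mag [ 0.7054 -0.1679] 0.1116590889942229 rect ((728.0073852539062, -160.76931762695312), (129.8336181640625, 60.91925048828125), 15.149388313293457) dir 14.56299429499853
```

```bash
python3 -m jog '[[0,1.5,1.2,0,0,0,-0.4],[0,3,2.4,0,0,0,-0.8],[0,4.5,3.6,0,0,0,-1.25],[0,6,4.7,0,0,0,-1.25],[0,7.5,5.8,0,0,0,-1.25]]' 50; python3 -m jog '[[0,1.5,1.2,0,0,0,0],[0,3,2.4,0,0,0,0],[0,4.5,3.6,0,0,0,0],[0,6,4.7,0,0,0,0],[0,7.5,5.8,0,0,0,0]]'
```

```text
time: 0.9
ee_pos: [0.388, -0.3663, 0.2315]
tcp_rot: [-90.0, -0.0, -75.0]
wrist_force: [0.8, 0.2, 0.1]
opening: 0.0853
time: 1.4
ee_pos: [0.5757, -0.221, 0.2314]
tcp_rot: [-90.0, -0.0, -75.0]
wrist_force: [0.6, -0.8, 0.9]
opening: 0.0856
```

```bash
python3 -m jog '[[0,1.5,1.18,0,0,0,0],[0,1.5,1.18,-1.5,0,0,0],[0,1.5,1.18,-3,0,0,0],[0,1.5,1.18,-4.2,0,0,0],[0,1.5,1.18,-4.2,0,0,0]]'; python3 - <<'E'
from h import *
s=bot.get_obs(); print(s['ee_pos'],s['tcp_rot'])
a=bot.camera('side')[0]; b=bot.camera('top')[0]
c=lambda im,r,k:cv2.resize(im[r:r+200,k:k+200,::-1],(400,400),interpolation=cv2.INTER_CUBIC)
cv2.imwrite('pics/close1.png',np.hstack([c(a,160,230),c(b,100,290)]))
E
```

```text
time: 1.9
ee_pos: [0.6097, -0.1923, 0.1213]
tcp_rot: [-90.4, 0.2, -75.0]
wrist_force: [-0.5, -0.8, 0.4]
opening: 0.0856
[ 0.60974697 -0.19227486  0.12133114] [-90.36919091   0.23642756 -74.99143844]
```

View pics/close1.png

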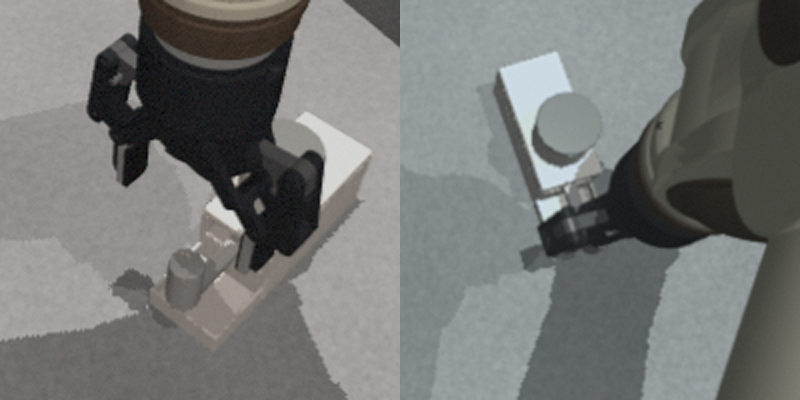

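```bash
python3 -m jog '[[0,0,0,-1,0,0,0],[0,0,0,-2,0,0,0],[0,0,0,-2.8,0,0,0],[0,0,0,-2.8,0,0,0],[0.3,0,0,-2.8,0,0,0]]' 50; python3 -m jog '[[1,0,0,0,0,0,0],[1,0,0,0,0,0,0],[1,0,0,0,0,0,0],[1,0,0,0,0,0,0],[1,0,0,0,0,0,0]]' 50
```

```text
time: 2.5
ee_pos: [0.6127, -0.1935, 0.0587]
tcp_rot: [-89.9, -0.1, -75.0]
wrist_force: [0.3, 0.2, 0.7]
opening: 0.0729
time: 3.0
ee_pos: [0.6123, -0.1935, 0.0574]
tcp_rot: [-89.9, -0.1, -75.0]
wrist_force: [-0.5, -1.2, 5.5]
opening: 0.0227
```

```bash
python3 -m jog '[[1,-0.25,-0.07,0,0,0,0],[1,-0.5,-0.14,0,0,0,0],[1,-0.75,-0.2,0,0,0,0],[1,-1,-0.27,0,0,0,0],[1,-1.25,-0.34,0,0,0,0]]'; python3 -m jog '[[1,-0.25,-0.07,0,0,0,0],[1,-0.5,-0.14,0,0,0,0],[1,-0.75,-0.2,0,0,0,0],[1,-0.95,-0.26,0,0,0,0],[1,-0.95,-0.26,0,0,0,0]]'
```

```text
time: 3.5
ee_pos: [0.5814, -0.202, 0.0574]
tcp_rot: [-89.8, -0.1, -75.0]
wrist_force: [5.6, -0.7, 5.0]
opening: 0.0223
time: 4.0
ee_pos: [0.5574, -0.2086, 0.0574]
tcp_rot: [-89.8, -0.1, -75.0]
wrist_force: [6.1, -1.0, 4.0]
opening: 0.0226
```

```bash
python3 -m jog '[[1,-0.08,-0.02,0,0,0,0],[1,-0.15,-0.04,0,0,0,0],[1,-0.15,-0.04,0,0,0,0],[1,-0.15,-0.04,0,0,0,0],[1,-0.15,-0.04,0,0,0,0]]'; python3 - <<'E'
from h import *
im,d=bot.camera('side'); P=cloud('side',d); print(bot.get_obs()['wrist_force'])
for l in('capsule','round_slide'):
    for r in bot.regions_of('side',l)[:2]:
        m=r['pixels']&(d>0); print(l,r['conf'],r['point'],m.sum(),np.median(P[m],0))
cv2.imwrite('pics/pull.png',cv2.resize(im[180:400,220:440,::-1],(600,600),interpolation=cv2.INTER_CUBIC))
E
```

```text
time: 4.5
ee_pos: [0.5544, -0.2095, 0.0574]
tcp_rot: [-89.8, -0.1, -75.0]
wrist_force: [4.9, -1.3, 4.3]
opening: 0.0223
[ 6.70628708 -1.35668298  5.23679875]
round_slide 0.8 [298.2, 332.3] 948 [ 0.64129265 -0.19248838  0.04791427]
```

View pics/pull.png

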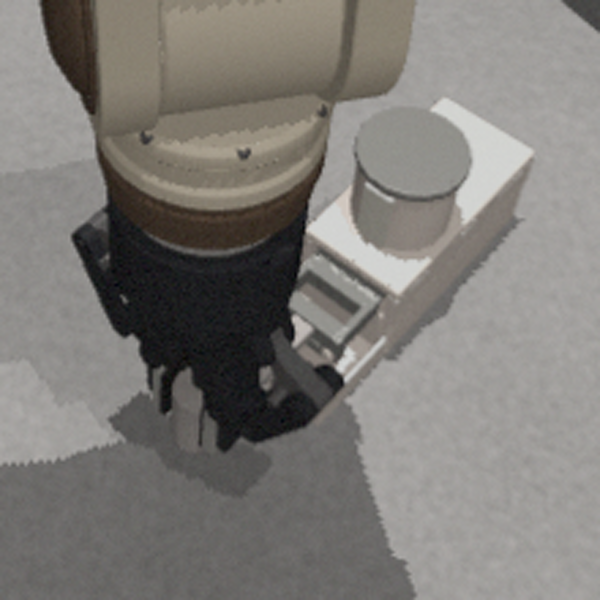

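```bash
python3 -m jog '[[1,-0.06,-0.016,0,0,0,0],[1,-0.12,-0.03,0,0,0,0],[1,-0.12,-0.03,0,0,0,0],[1,-0.12,-0.03,0,0,0,0]]'
```

```text
time: 5.05
ee_pos: [0.5541, -0.2095, 0.0575]
tcp_rot: [-89.5, -0.1, -74.9]
wrist_force: [22.1, 2.0, -2.1]
opening: 0.0224
```

At the stop: the force rose to 22 N and the tool no longer advanced. Now let go, then rise.

```bash
python3 -m jog '[[0,0,0,0,0,0,0],[0,0,0,0,0,0,0],[0,0,0,0,0,0,0],[0,0,0,0,0,0,0],[0,0,0,0,0,0,0]]'; python3 -m jog '[[0,0,0,0,0,0,0],[0,0,0,0,0,0,0],[0,0,0,0,0,0,0],[0,0,0,0,0,0,0],[0,0,0,1,0,0,0]]'; python3 -m jog '[[0,0,0,1.5,0,0,0],[0,0,0,3,0,0,0],[0,-1,-1,4,0,0,0],[0,-2.5,-2,4.5,0,0,0],[0,-4,-3,4.5,0,0,0]]';python3 -m jog '[[0,-1.5,-1,0,0,0,0],[0,-3,-2,0,0,0,0],[0,-4,-3,0,0,0,0],[0,-4,-3,0,0,0,0]]'
python3 - <<'E'
from h import *
O=np.array([.6687,-.1773]);a=np.radians(15.2);X=np.array([np.cos(a),np.sin(a)]);Y=np.array([-X[1],X[0]])
out=[]
for n,(r0,c0) in(('side',(220,290)),('top',(130,330))):
    im,d=bot.camera(n); P=cloud(n,d)
    for l in('capsule','round_slide','box_slide'):
        for r in bot.regions_of(n,l)[:2]:
            m=r['pixels']&(d>0); p=np.median(P[m],0); q=p[:2]-O
            print(n,l,round(r['conf'],2),r['point'],m.sum(),p.round(4),'disp',(q@X).round(4),(q@Y).round(4))
    x,y,z=np.moveaxis(P,-1,0); s=P[(x>.53)&(x<.66)&(y>-.26)&(y<-.14)&(z>.078)&(z<.092)]
    print('post',len(s),((s.min(0)+s.max(0))/2).round(4) if len(s) else '')
    out.append(cv2.resize(im[r0:r0+110,c0:c0+110,::-1],(400,400),interpolation=cv2.INTER_CUBIC))
cv2.imwrite('pics/end.png',np.hstack(out)); s=bot.get_obs();print(s['time'],s['wrist_force'])
E
```

```text
time: 5.55
ee_pos: [0.5497, -0.2099, 0.0561]
tcp_rot: [-90.0, 0.0, -75.0]
wrist_force: [-0.1, 0.2, -0.9]
opening: 0.0856
time: 6.05
ee_pos: [0.5483, -0.2092, 0.0783]
tcp_rot: [-90.3, 0.2, -75.0]
wrist_force: [0.3, -0.3, -0.2]
opening: 0.0854
time: 6.55
ee_pos: [0.4498, -0.2858, 0.196]
tcp_rot: [-89.9, -0.2, -74.9]
wrist_force: [-0.2, -0.9, -0.3]
opening: 0.0855
time: 6.95
ee_pos: [0.3474, -0.362, 0.1941]
tcp_rot: [-90.0, -0.1, -75.2]
wrist_force: [0.5, 0.2, -0.5]
opening: 0.0854
side capsule 0.64 [297.1, 325.4] 770 [ 0.6132 -0.1917  0.063 ] disp -0.0573 0.0007
side capsule 0.49 [303.7, 340.3] 118 [ 0.6473 -0.1903  0.0149] disp -0.0241 -0.007
side round_slide 0.87 [296.3, 325.9] 753 [ 0.6131 -0.1921  0.0623] disp -0.0576 0.0003
side round_slide 0.55 [130.1, 193.1] 295 [0.6249 0.2362 0.0463] disp 0.0662 0.4105
side box_slide 0.74 [130.0, 195.9] 290 [0.6274 0.2359 0.046 ] disp 0.0685 0.4096
side box_slide 0.45 [268.5, 362.1] 6320 [ 0.6841 -0.1825  0.0603] disp 0.0135 -0.009
post 271 [ 0.6105 -0.193   0.0833]
top round_slide 0.62 [214.4, 381.7] 407 [ 0.6196 -0.1857  0.0515] disp -0.0496 0.0047
top box_slide 0.71 [230.7, 157.7] 402 [0.6122 0.2387 0.0466] disp 0.0546 0.4162
post 149 [ 0.6121 -0.1924  0.0834]
7.35 [-0.49871159  0.79289534  0.08994724]
```

View pics/end.png

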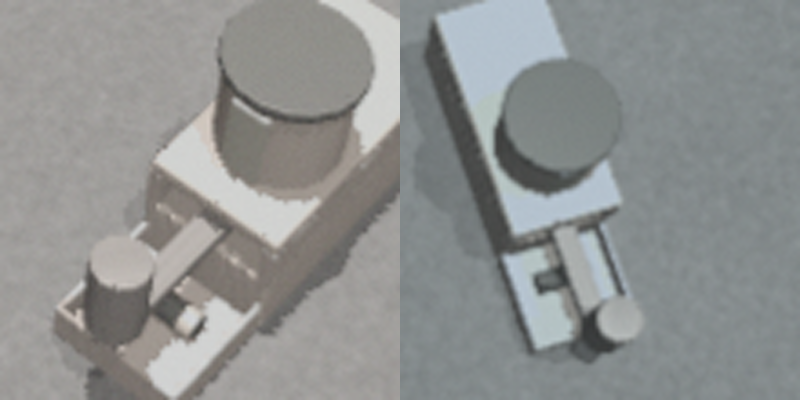

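The picture shows the capsule lying crosswise in the tray under the arm, at about (183,315) in the left crop. The slide's post is back where it started, to within 1 mm, and the robot is clear.

```bash
python3 -c "
from workcell import bot
print(bot.job_done())"
```

```text
the job is handed in; nothing more can be done
None
```

The capsule is out and lying in the catch tray of the round-magazine dispenser, and I handed the job in at about 7.4 s of the 32 s allowed. No verdict was reported.

**What I did:** I gripped the post across the pull direction and drew the slide out about 60 mm. At that point the tool stopped advancing and the wrist force rose to 22 N, so it was at its stop. I then opened the gripper, let the slide spring back, and moved the arm clear.

**Last checks:**
- **Slide:** the post is back within about 1 mm of where it started, in both camera views.
- **Capsule:** it lies crosswise in the tray under the arm. The side camera puts it at about x = -24 mm, y = -7 mm in the dispenser's frame, at about 15 mm height.
- **Robot:** the wrist force is about zero and the arm is away from everything.
- **Box-magazine dispenser:** I never went near it, and its slide still reads home in the top view to within about 2 mm. The side reading is about 10 mm different, but only part of the handle was picked out there, and the shift is toward home.

**What disagreed:** the network's best match for the capsule in the side view was actually the slide. The position above comes from its second match (confidence 0.49), which agrees with the picture. It did not find the capsule in the top view, though the capsule is visible there.

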